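Straightedge flush on the heel of a clamped cast

ROBOT

A 6-joint arm with a two-finger parallel gripper is mounted at the origin on a cart in front of the work surface, level with it; the furniture and walls round the work are solid. World frame = base frame: x ahead of the robot, y to its left, z up, the work surface at z = 0. Lengths are in mm, angles in rad, forces in N, time in s.
With the tool pointing down it reaches from about 350 to 975 mm from the base axis. Payload 7.1 kg.
Tool frame: the origin (TCP) lies at the very end of the fingers, on their centre line; the grasp point (between the pads) lies ctrl.hold_point_z behind it (ctrl.hold_point_z is the distance from the TCP to the grasp point, in mm); z points along the fingers, y is the line along which they close (so a half turn about z gives the same grasp; the last joint's range is limited). The gripper opens to 88 mm and grips with 3 to 60 N. Pads are 20 mm wide; open, the fingers measure 115 mm over their backs; the gripper's body (75 mm by 178 mm) begins 61 mm behind the grasp point.
Start: joints at [-1.12, 0.423, 1.63, -0, 1.089, -0.019], TCP at [282.956, -557.262, 222.675] pointing down, gripper open.
Joint ranges: [-3, 3], [-0.9, 2.11], [0.09, 2.58], [-1.31, 4.45], [0.11, 2.69], [-2.54, 2.54]. Speed limits (rad/s): [2.39, 2.39, 3.01, 3.14, 3.14, 3.14].

INTERFACE

Orientations are given as a rotation vector (axis times angle).
In Python, from workcell import ctrl gives the robot as it stands. The module is installed in compiled form; this text tells all that it offers.
- The arm moves only by the shell command python3 -m creep 'ROWS'. ROWS is JSON, a list of rows, each an object with "translation": the shift along the tool's x, y, z in mm, a list of three; "angular": the turn, a rotation vector about the tool's x, y, z in rad, a list of three; "jaw": the opening, from 0 (shut) to 1 (fully open). A call has exactly 8 rows; each row is the pose to reach, as a shift and turn from the pose commanded when the call began, along the tool's axes at that moment; what a row does not reach only later rows make up. A row lasts 1/8 s, in which the tool goes at most 62.5 mm and 10.7 degrees, less where a joint would pass 70% of its speed; a pose out of reach is approached as far as the arm can. A call with a gripper value outside its range is refused whole. The fingers move at their own pace and stop on an object; the grip force is fixed at half the most. Time passes only in rows, so rows that repeat a pose let the fingers close, or fill a call up. It gives the time, the measured TCP pose, the force, the opening and the grip force at its end, in the units of the state.
- ctrl.get_obs(): the state, without advancing time (a new reading comes with each control period).
- ctrl.get_image(name): name is "side" or "top" or "wrist"; returns the picture (400x640x3 uint8, red, green, blue); there is no depth.
- ctrl.camera_info(name): a dict with "camera_matrix" (3x3 intrinsics, pixels), "distortion" ([k1, k2, p1, p2, k3] as OpenCV has them; the pictures are not rectified), "world_from_camera" (4x4, takes a point from camera to world coordinates). Camera axes: x right, y up, looking along -z (the intrinsics and any distortion apply to the point x, -y, -z); pixel columns grow to the right and rows downward; lengths in mm; the calibration is good to about 2 mm. A picture is of the moment at which its call begins: read the wrist's pose just before it. camera_info takes no time and is no camera call; for the wrist camera it gives the pose at the moment of the call.
- ctrl.close_job(): hands the job in; it is judged then, once.
Trained networks look in the newest picture that a camera, given by its name, has taken for a name from the list of things; names that differ only in an ending like _2 or _b are one class to them, and where a whole thing is asked for, a point or a joint stands for the part that bears it (a point fixed in the world has none). Each returns a list of dicts, best first, with "score" (0 to 1); they miss things now and then, are a little off and sometimes report something else, mostly with a low value. They report only what shows in the picture. A call takes as long as a camera call. They do not tell look-alikes from the thing itself.
- ctrl.look_for(camera, label): "rect" ([left, top, right, bottom] in pixels, round what is visible of it).
The state is a dict: "t": time; "qpos": joint angles; "qvel": joint speeds; "joint_torque": joint torques, N m; "ee_pos": TCP position; "orientation": TCP orientation; "ft_force": force on the tool from outside, world axes, zero at the start; "moment": the same for the moment, N m; "width": finger opening in mm; "grasp_force": force on a finger pad.
Only numpy, scipy, OpenCV 4.12 (cv2) and the standard library are available. Lean on these libraries where they do the work, as an engineer would, in place of code of your own. Each camera call takes 0.05 s, during which the arm holds its last target. There are 200 camera calls.

TASK

Push the metal straightedge plate across the worktop, between the cheeks and under the bridge of the clamp, and press it gently home so that its graduated edge lies flush against the whole flat heel of the white plaster cast, with the brass feeler pin on either side of the heel pushed fully in. The cast sits a little deeper or shallower and crooked in the clamp, so find the heel by feel; do not ram it, let go of the plate at the end, and leave the silicone block, the pot and the plaster block round the clamp where they are.

Things in the scene. Friction and masses are not known exactly. Their poses are not given: they have to be found in the camera images.
- clamp: Bare-metal portal clamp, fixed. Origin on the worktop midway between the cheeks; x points into the clamp from its open front, z up. Cheeks 12 mm thick, inner faces at y = +106 and -106 mm, from x = -25 to +60 mm; the bridge spans them over the same x: underside 36 mm, top 46 mm up. Black screw knob 32 mm wide at x = 28 mm, 60 mm high. Foot flanges reach y = +140 and -140 mm
- nominal_heel (a point): Fixed point of the clamp, 5 mm above its origin; axes as the clamp's. The white cast (60 x 77 x 26 mm) is held under the bridge with its flat upright heel face, 77 mm long and 9 mm high, towards the open front: the middle of the heel lies 0 to 8 mm nearer or farther along x than this point and the heel is turned up to 0.07 rad; this is not reported and hard to see under the bridge: find it by touch
- feeler_left (a joint): Brass sprung feeler pin, 6 mm thick, 5.5 mm above the worktop, 46 mm to +y of the heel's middle. It stands out 8 mm in front of the heel's plane; the value in m is how far it is pushed in: 0 free, 0.008 when an edge lies in the plane of the heel at that pin. Its spring (under 0.2 N) cannot move the plate, which drags with up to 3 N
- feeler_right (a joint): The same feeler pin 46 mm to -y of the heel's middle: 0 free, 0.008 when an edge lies in the plane of the heel there
- straightedge: Loose flat metal plate on the worktop in front of the clamp, 90 (x) x 160 (y) x 10 mm, 0.17 to 0.35 kg. Origin at the centre of its underside. Graduated true edge: the long side at x = +45 mm, towards the clamp; a dark strip is inlaid near the other. Too wide to grasp: push its edges. Starts 75 to 95 mm short of the cheeks, up to 50 mm off the middle and 0.3 rad turned
- true_edge (a point): Middle of the plate's graduated true edge, half-way up (5 mm); axes as the plate's: x points straight out of the edge, y runs along it
- back_edge (a point): Middle of the plate's opposite long edge, half-way up (5 mm); axes as the plate's. It is 90 mm behind the true edge
- silicone_mid (a point): Centre of a loose purple silicone block, 30 x 42 x 22 mm, beside the clamp on the right; leave it alone
- bur_tin_mid (a point): Centre of a loose plain round pot, 52 mm wide and 42 mm high, beside the clamp on the left; leave it alone
- stand_block_mid (a point): Centre of a loose cream plaster block, 46 x 52 x 36 mm, behind the clamp; leave it alone
Mind the look-alikes: they are no part of the job. Of the things that look like the straightedge, the largest one is meant. Leave any blue look-alike of the part that bears feeler_left alone.

How it is judged (in metres and radians):
On the way:
1. the true edge has gone in under the bridge, flat on the worktop (x of true_edge in the frame of clamp above -0.022 m and y of true_edge in the frame of clamp between -0.03 and 0.03 m and angle between straightedge's own z axis and vertical below 0.05 rad), for 0.1 s.
At the end, for the whole second after the job is handed in: The plate lies flat (within 0.03 rad) and still on the worktop, its true edge within 20 mm of the nominal heel along the clamp's x, and holds both feeler pins in more than 6.5 mm (8 mm = exactly in the heel's plane), so that the heel is within 1.5 mm of the edge at both ends (value of joint each of feeler_left, feeler_right above 0.0065 m and x of true_edge in the frame of clamp between -0.02 and 0.02 m and angle between straightedge's own z axis and vertical below 0.03 rad and height (world z) of true_edge below 0.008 m and linear speed of straightedge below 0.01 m/s); the robot touches nothing.
It fails at once if the fingers push or press on the plate with more than 30 N (contact force between the fingers and straightedge above 30 N).
It fails at once if one of the three loose things round the clamp is moved more than 15 mm (distance of any of silicone_mid, bur_tin_mid, stand_block_mid from where it was at the start of the episode above 0.015 m).
It also fails if it takes over 72 s, if anything falls off the work surface, if the arm or the gripper's body presses on something with over 40 N, if the wrist force passes 120 N, or if a joint passes its speed limit or range.

## Working session

There is one attempt and no reset: what is moved stays moved. The work goes in short steps, Python scripts to look and compute and a shell command to move; the robot and the scene stay as the last step left them, time stands still between calls to the robot, and variables do not carry over. Pictures are saved under pics/ and viewed, at most 10 in all, crops included, and the job is handed in when it is done.

```bash
mkdir -p pics
python3 - <<'E'
from workcell import ctrl
import cv2,json
o=ctrl.get_obs();print({k:o[k] for k in('t','ee_pos','orientation','ft_force','width')}, ctrl.hold_point_z)
for n in('top','side'):
    im=ctrl.get_image(n);cv2.imwrite(f'pics/{n}0.png',im[:,:,::-1])
    i=ctrl.camera_info(n);print(n,i['camera_matrix'],i['distortion'],i['world_from_camera'])
    for l in('straightedge','clamp','feeler_left','silicone_mid','bur_tin_mid','stand_block_mid'):
        print(l,[( [round(v) for v in d['rect']],round(d['score'],2)) for d in ctrl.look_for(n,l)][:4])
E
```

```text
{'t': 0.0, 'ee_pos': array([ 282.73033159, -556.77647311,  221.91220459]), 'orientation': array([-3.05386549e+00, -7.30841636e-01,  4.87659284e-04]), 'ft_force': array([ 0.71387202, -0.05572133,  0.57047457]), 'width': 87.89813328336874} 18.700000000000003
top [[393.40364069   0.         318.59911679]
 [  0.         393.40364069 203.88506153]
 [  0.           0.           1.        ]] [0.00437536 0.         0.         0.         0.        ] [[-7.79000422e-02  9.76176342e-01 -2.02512551e-01  3.65444995e+02]
 [-9.96957245e-01 -7.57053835e-02  1.85727116e-02  1.96487704e+01]
 [ 2.79895131e-03  2.03343170e-01  9.79103529e-01  9.55761172e+02]
 [ 0.00000000e+00  0.00000000e+00  0.00000000e+00  1.00000000e+00]]
straightedge [([311, 205, 380, 249], 0.93), ([241, 265, 274, 314], 0.73), ([351, 267, 388, 316], 0.58)]
clamp [([279, 134, 393, 185], 0.91)]
feeler_left []
silicone_mid [([398, 160, 419, 178], 0.65)]
bur_tin_mid [([252, 133, 274, 160], 0.7)]
stand_block_mid [([332, 108, 357, 135], 0.89)]
side [[361.80436445   0.         317.02160732]
 [  0.         361.80436445 200.49319989]
 [  0.           0.           1.        ]] [-0.02033579  0.          0.          0.          0.        ] [[-8.82853066e-01  2.75129198e-01 -3.80623683e-01  2.37582284e+02]
 [-4.69598199e-01 -5.05180370e-01  7.24065139e-01  6.18818219e+02]
 [ 6.92784749e-03  8.17983324e-01  5.75200214e-01  5.35973351e+02]
 [ 0.00000000e+00  0.00000000e+00  0.00000000e+00  1.00000000e+00]]
straightedge [([318, 186, 386, 234], 0.76), ([399, 206, 441, 233], 0.66), ([332, 270, 395, 313], 0.66)]
clamp [([243, 160, 332, 222], 0.89), ([316, 187, 381, 233], 0.45)]
feeler_left []
silicone_mid [([329, 158, 339, 170], 0.6), ([317, 185, 381, 234], 0.49)]
bur_tin_mid [([216, 207, 243, 232], 0.55)]
stand_block_mid [([254, 164, 277, 180], 0.72)]
```

Run:
```python
import cv2
im=cv2.imread('pics/top0.png')[95:325,220:430];cv2.imwrite('pics/topc.png',cv2.resize(im,None,fx=2.6,fy=2.6,interpolation=cv2.INTER_CUBIC))
```

```text
(no output)
```

View pics/topc.png

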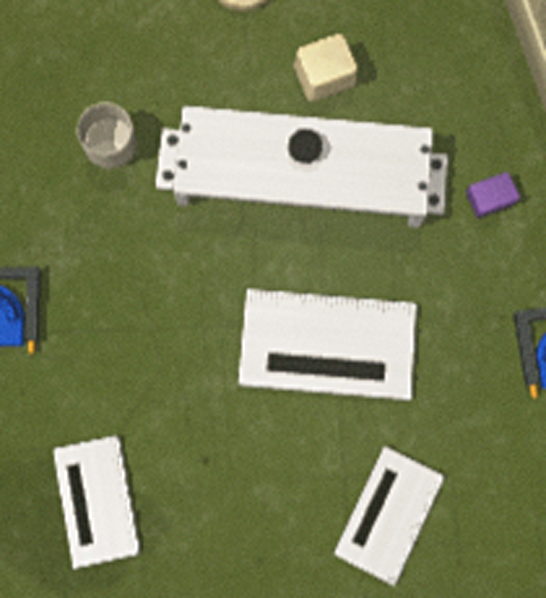

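The picture shows the bridge at crop (180..432, 107..214) and the meant plate with corners at (246,290), (415,303), (411,398) and (239,384). Its graduated edge faces the clamp. Two smaller plates and the blue look-alikes are decoys. Next I'll rectify onto the planes and measure.

```bash
cat > h.py <<'E'
import numpy as np,cv2
from workcell import ctrl
S=2.0;X0,X1,Y0,Y1=250,850,-350,350
def proj(n,P,info=None):
    i=info or ctrl.camera_info(n);T=np.linalg.inv(np.array(i['world_from_camera']))
    T=np.diag([1,-1,-1,1])@T
    return cv2.projectPoints(np.float64(P).reshape(-1,3),cv2.Rodrigues(T[:3,:3])[0],T[:3,3],np.array(i['camera_matrix']),np.array(i['distortion']))[0].reshape(-1,2)
def rectify(im,n,z,info=None):   # pixel (u,v) -> x=X1-v/S, y=Y1-u/S
    u,v=np.meshgrid(np.arange((Y1-Y0)*S),np.arange((X1-X0)*S))
    P=np.stack([X1-v/S,Y1-u/S,np.full_like(u,z)],-1)
    m=proj(n,P,info).reshape(*u.shape,2).astype(np.float32)
    return cv2.remap(im,m[...,0],m[...,1],cv2.INTER_LINEAR)
def rects(im,n,z,info=None,lo=(0,0,130),hi=(180,45,255)):
    r=rectify(im,n,z,info);hsv=cv2.cvtColor(r,cv2.COLOR_RGB2HSV)
    m=cv2.morphologyEx(cv2.inRange(hsv,lo,hi),cv2.MORPH_OPEN,np.ones((7,7)))
    out=[]
    for c in cv2.findContours(m,cv2.RETR_EXTERNAL,cv2.CHAIN_APPROX_NONE)[0]:
        if cv2.contourArea(c)<3000:continue
        (u,v),_,_=q=cv2.minAreaRect(c);b=cv2.boxPoints(q)
        w=np.c_[X1-b[:,1]/S,Y1-b[:,0]/S]
        e=[w[1]-w[0],w[2]-w[1]];e.sort(key=np.linalg.norm)
        yaw=np.arctan2(*e[1][::-1])-np.pi/2;yaw=(yaw+np.pi/2)%np.pi-np.pi/2
        out.append((w.mean(0).round(1),round(float(yaw),4),[round(float(np.linalg.norm(k)),1) for k in e]))
    return r,out
E
python3 - <<'E'
from h import *
im=cv2.imread('pics/top0.png')[:,:,::-1].copy()
for z in(10,46):
    r,o=rects(im,'top',z);print(z);[print(*k) for k in o]
    cv2.imwrite(f'pics/r{z}.png',r[:,:,::-1])
E
```

```text
10
[ 339.9 -100.3] 1.0276 [62.1, 109.0]
[372.9 163. ] -1.4368 [62.0, 109.5]
[499.4 -59.3] -0.1651 [93.1, 161.6]
[675.8 -50.5] -0.1771 [100.6, 279.8]
[ 771.1 -326.5] -1.2793 [41.8, 45.7]
46
[340.9 -95.8] 1.0277 [59.7, 105.0]
[372.6 157.6] -1.4371 [59.8, 105.5]
[494.2 -56.4] -0.1651 [89.5, 155.7]
[664.  -47.9] -0.1765 [96.6, 269.2]
[ 755.7 -313.4] -1.249 [40.3, 44.4]
```

Run:
```python
import cv2
r=cv2.imread('pics/r46.png');print(r.shape)
c=r[230:530,480:880];cv2.imwrite('pics/r46c.png',cv2.resize(c,None,fx=2,fy=2))
```

```text
(1200, 1400, 3)
```

View pics/r46c.png

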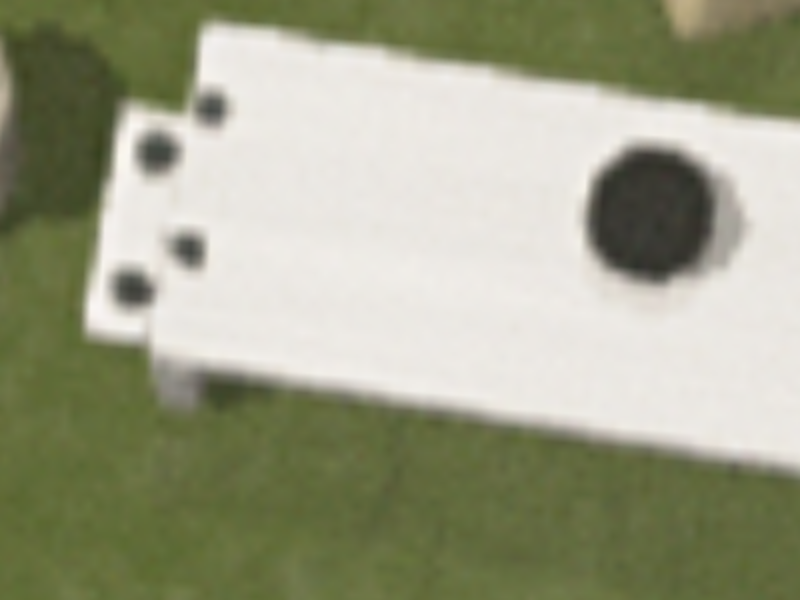

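Run:
```python
from h import *
r=cv2.imread('pics/r46.png');hsv=cv2.cvtColor(r,cv2.COLOR_BGR2HSV)
m=cv2.morphologyEx(cv2.inRange(hsv,(0,0,130),(180,45,255)),cv2.MORPH_OPEN,np.ones((7,7)))
n,l,st,ce=cv2.connectedComponentsWithStats(m)
k=[i for i in range(1,n) if 230<ce[i][1]<530 and 600<ce[i][0]<1000];print(st[k])
L=(l==k[0])
us=np.arange(600,1020);top=np.array([L[:,u].argmax() for u in us]);bot=np.array([len(L)-1-L[::-1,u].argmax() for u in us])
for nm,v in(('back',top),('front',bot)):
    x,y=X1-v/S,Y1-us/S;p=np.polyfit(y,x,1);res=x-np.polyval(p,y);g=abs(res)<1.5;p=np.polyfit(y[g],x[g],1);print(nm,p,'yaw',-np.arctan(p[0]),g.mean())
# width: rows in tilted frame; left/right ends at the back third
yaw=-.167;a=np.array([np.cos(yaw),np.sin(yaw)]);b=np.array([-a[1],a[0]])
v,u=np.nonzero(L);P=np.c_[X1-v/S,Y1-u/S]
ca,cb=P@a,P@b
print('a range',np.percentile(ca,[.5,99.5]))
for f in np.arange(ca.min()+4,ca.max(),8):
    q=cb[abs(ca-f)<1];print(round(f),q.min().round(1),q.max().round(1))
```

```text
[[  522   241   545   265 85027]]
back [1.74944545e-01 7.20286547e+02] yaw -0.17319185914021593 1.0
front [1.73988772e-01 6.32209026e+02] yaw -0.1722643191604095 0.8761904761904762
a range [620.35405002 709.75199787]
617 -49.5 175.7
625 -55.2 179.6
633 -70.8 197.1
641 -70.7 197.4
649 -70.4 196.8
657 -70.2 197.1
665 -70.9 197.8
673 -71.1 196.8
681 -70.8 197.1
689 -52.5 171.1
697 -56.5 180.0
705 -55.7 180.3
```

The rectified view gives the bridge corners at crop (203,22) and (150,352), with the knob at (650,213). That puts the clamp origin at about (650,-47) with yaw -0.173. The plate is centred at (499,-59) with yaw -0.165 to -0.17, so it sits 38 mm too far to -y. I'll first push it sideways from its right end with half-open fingers.

```bash
python3 -m creep '[{"translation":[356,-261,130],"angular":[0,0,-0.93],"jaw":0.6},{"translation":[356,-261,130],"angular":[0,0,-0.93],"jaw":0.6},{"translation":[356,-261,130],"angular":[0,0,-0.93],"jaw":0.6},{"translation":[356,-261,130],"angular":[0,0,-0.93],"jaw":0.6},{"translation":[356,-261,130],"angular":[0,0,-0.93],"jaw":0.6},{"translation":[356,-261,130],"angular":[0,0,-0.93],"jaw":0.6},{"translation":[356,-261,130],"angular":[0,0,-0.93],"jaw":0.6},{"translation":[356,-261,130],"angular":[0,0,-0.93],"jaw":0.6}]'
cat > s.py <<'E'
import sys
from h import *
o=ctrl.get_obs()
from scipy.spatial.transform import Rotation as R
M=R.from_rotvec(o['orientation']).as_matrix()
print('t',o['t'],'tcp',np.round(o['ee_pos'],1),'F',np.round(o['ft_force'],1),'M',np.round(o['moment'],2),'w',round(o['width'],1),'toolx ang',round(float(np.arctan2(M[1,0],M[0,0])),4),'z',M[:,2].round(3))
if len(sys.argv)>1:
    im=ctrl.get_image('top');cv2.imwrite(f'pics/{sys.argv[1]}.png',im[:,:,::-1])
    [print(*k) for k in rects(im,'top',10)[1]]
E
python3 s.py
```

```text
t: 1.7
ee_pos: [482.9, -160.6, 91.9]
orientation: [-2.399, -2.027, 0.0]
ft_force: [0.3, -0.3, 0.6]
width: 53.0
grasp_force: 0.0
t 1.7 tcp [ 482.9 -160.6   91.9] F [ 0.3 -0.3  0.6] M [-0.05 -0.06 -0.01] w 53.0 toolx ang 1.4028 z [-0.001  0.001 -1.   ]
```

```bash
python3 -m creep '[{"translation":[0,0,50],"angular":[0,0,0],"jaw":0.6},{"translation":[0,0,80],"angular":[0,0,0],"jaw":0.6},{"translation":[0,0,88],"angular":[0,0,0],"jaw":0.6},{"translation":[4,0,88],"angular":[0,0,0],"jaw":0.6},{"translation":[8,0,88],"angular":[0,0,0],"jaw":0.6},{"translation":[12,0,88],"angular":[0,0,0],"jaw":0.6},{"translation":[16,0,88],"angular":[0,0,0],"jaw":0.6},{"translation":[20,0,88],"angular":[0,0,0],"jaw":0.6}]'; python3 s.py a1
```

```text
t: 2.7
ee_pos: [486.1, -143.7, 5.2]
orientation: [2.402, 2.023, 0.001]
ft_force: [-1.0, -2.0, 1.6]
width: 52.5
grasp_force: 1.2
t 2.7 tcp [ 486.1 -143.7    5.2] F [-1.  -2.   1.6] M [-0.39  0.03  0.04] w 52.5 toolx ang 1.4 z [ 0.001 -0.001 -1.   ]
[680.5 -50.6] -0.1643 [91.8, 278.0]
[ 771.3 -326.7] -1.2679 [40.1, 43.9]
```

```bash
python3 -m creep '[{"translation":[5,0,0],"angular":[0,0,0],"jaw":0.6},{"translation":[10,0,0],"angular":[0,0,0],"jaw":0.6},{"translation":[15,0,0],"angular":[0,0,0],"jaw":0.6},{"translation":[20,0,0],"angular":[0,0,0],"jaw":0.6},{"translation":[25,0,0],"angular":[0,0,0],"jaw":0.6},{"translation":[29,0,0],"angular":[0,0,0],"jaw":0.6},{"translation":[32,0,0],"angular":[0,0,0],"jaw":0.6},{"translation":[34,0,0],"angular":[0,0,0],"jaw":0.6}]'; python3 s.py
```

```text
t: 3.75
ee_pos: [491.4, -110.0, 4.7]
orientation: [-2.403, -2.024, 0.0]
ft_force: [0.5, -2.5, 2.3]
width: 52.7
grasp_force: 1.1
t 3.75 tcp [ 491.4 -110.     4.7] F [ 0.5 -2.5  2.3] M [-0.45  0.   -0.07] w 52.7 toolx ang 1.3999 z [-0.  0. -1.]
```

```bash
python3 -m creep '[{"translation":[-15,0,0],"angular":[0,0,0],"jaw":0.6},{"translation":[-30,0,-20],"angular":[0,0,0],"jaw":1},{"translation":[-60,0,-70],"angular":[0,0,0.18],"jaw":1},{"translation":[-110,-20,-100],"angular":[0,0,0.36],"jaw":1},{"translation":[-160,-40,-110],"angular":[0,0,0.54],"jaw":1},{"translation":[-200,-46,-110],"angular":[0,0,0.72],"jaw":1},{"translation":[-200,-46,-110],"angular":[0,0,0.9],"jaw":1},{"translation":[-200,-46,-110],"angular":[0,0,1.08],"jaw":1}]'; python3 s.py a2
```

```text
t: 4.75
ee_pos: [411.0, -300.6, 114.6]
orientation: [-3.103, -0.487, 0.0]
ft_force: [0.3, 0.6, 0.1]
width: 87.7
grasp_force: 0.0
t 4.75 tcp [ 411.  -300.6  114.6] F [0.3 0.6 0.1] M [ 0.05 -0.05 -0.03] w 87.7 toolx ang 0.3115 z [-0.  0. -1.]
[ 339.9 -100.3] 1.0281 [62.2, 109.1]
[372.9 163. ] -1.4368 [62.0, 109.5]
[505.9 -21.6] -0.1694 [92.9, 161.6]
[675.5 -50.5] -0.1743 [100.7, 279.9]
[ 770.9 -326.1] -1.1526 [42.5, 46.7]
```

View pics/a2.png

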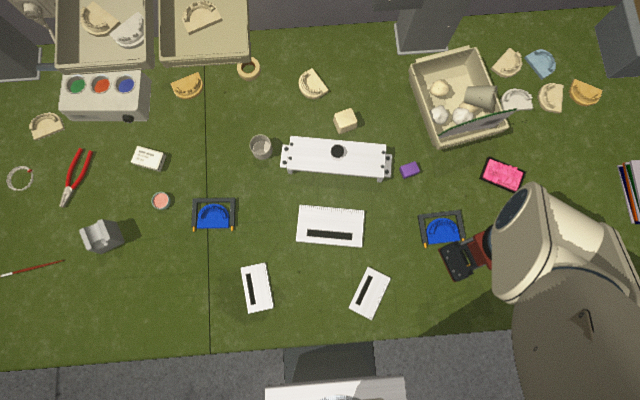

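The plate is now on the clamp axis and parallel to it: centre (505.9,-21.6), yaw -0.169. Next I go behind its back edge with the fingers open across it.

```bash
python3 -m creep '[{"translation":[20,-60,0],"angular":[0,0,0.16],"jaw":1},{"translation":[45,-120,0],"angular":[0,0,0.32],"jaw":1},{"translation":[70,-180,0],"angular":[0,0,0.49],"jaw":1},{"translation":[95,-235,10],"angular":[0,0,0.49],"jaw":1},{"translation":[116,-268,30],"angular":[0,0,0.49],"jaw":1},{"translation":[116,-268,70],"angular":[0,0,0.49],"jaw":1},{"translation":[116,-268,100],"angular":[0,0,0.49],"jaw":1},{"translation":[116,-268,110],"angular":[0,0,0.49],"jaw":1}]'; python3 s.py
```

```text
t: 5.8
ee_pos: [436.8, -8.6, 3.3]
orientation: [3.13, -0.263, -0.005]
ft_force: [0.6, -0.3, -0.1]
width: 87.8
grasp_force: 0.0
t 5.8 tcp [436.8  -8.6   3.3] F [ 0.6 -0.3 -0.1] M [0.04 0.02 0.05] w 87.8 toolx ang -0.1679 z [-0.003  0.    -1.   ]
```

```bash
python3 -m creep '[{"translation":[5,0,0],"angular":[0,0,0],"jaw":1},{"translation":[9,0,0],"angular":[0,0,0],"jaw":1},{"translation":[13,0,0],"angular":[0,0,0],"jaw":1},{"translation":[17,0,0],"angular":[0,0,0],"jaw":1},{"translation":[22,0,0],"angular":[0,0,0],"jaw":1},{"translation":[28,0,0],"angular":[0,0,0],"jaw":1},{"translation":[34,0,0],"angular":[0,0,0],"jaw":1},{"translation":[40,0,0],"angular":[0,0,0],"jaw":1}]'; python3 s.py; python3 -m creep '[{"translation":[7,0,0],"angular":[0,0,0],"jaw":1},{"translation":[14,0,0],"angular":[0,0,0],"jaw":1},{"translation":[21,0,0],"angular":[0,0,0],"jaw":1},{"translation":[28,0,0],"angular":[0,0,0],"jaw":1},{"translation":[34,0,0],"angular":[0,0,0],"jaw":1},{"translation":[39,0,0],"angular":[0,0,0],"jaw":1},{"translation":[43,0,0],"angular":[0,0,0],"jaw":1},{"translation":[46,0,0],"angular":[0,0,0],"jaw":1}]'; python3 s.py a3
```

```text
t: 6.8
ee_pos: [477.7, -15.4, 4.6]
orientation: [-3.13, 0.267, 0.0]
ft_force: [-2.9, 0.3, 1.2]
width: 87.9
grasp_force: 1.2
t 6.8 tcp [477.7 -15.4   4.6] F [-2.9  0.3  1.2] M [ 0.12  0.46 -0.  ] w 87.9 toolx ang -0.1703 z [-0.  0. -1.]
t: 7.8
ee_pos: [522.8, -23.2, 4.7]
orientation: [-3.13, 0.267, 0.0]
ft_force: [-1.7, 0.9, -0.7]
width: 87.9
grasp_force: 0.8
t 7.8 tcp [522.8 -23.2   4.7] F [-1.7  0.9 -0.7] M [ 0.1   0.28 -0.  ] w 87.9 toolx ang -0.1703 z [-0.  0. -1.]
[681.1 -50.6] -0.1575 [91.9, 278.3]
[ 771.  -326.7] -1.3371 [40.0, 43.7]
```

View pics/a3.png

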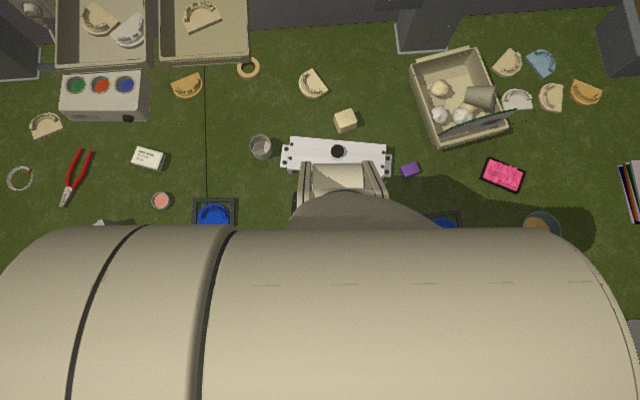

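The arm hides the plate in the top view (it covers roughly x 0..640 below row 230). From the TCP, the true edge is about 30 mm before the nominal heel. I'll close the fingers for a central, self-aligning press and creep in.

```bash
python3 -m creep '[{"translation":[-5,0,0],"angular":[0,0,0],"jaw":0},{"translation":[-5,0,0],"angular":[0,0,0],"jaw":0},{"translation":[-5,0,0],"angular":[0,0,0],"jaw":0},{"translation":[-5,0,0],"angular":[0,0,0],"jaw":0},{"translation":[-5,0,0],"angular":[0,0,0],"jaw":0},{"translation":[-5,0,0],"angular":[0,0,0],"jaw":0},{"translation":[-2,0,0],"angular":[0,0,0],"jaw":0},{"translation":[0,0,0],"angular":[0,0,0],"jaw":0}]'; python3 s.py; python3 -m creep '[{"translation":[1.5,0,0],"angular":[0,0,0],"jaw":0},{"translation":[3,0,0],"angular":[0,0,0],"jaw":0},{"translation":[4.5,0,0],"angular":[0,0,0],"jaw":0},{"translation":[6,0,0],"angular":[0,0,0],"jaw":0},{"translation":[7.5,0,0],"angular":[0,0,0],"jaw":0},{"translation":[9,0,0],"angular":[0,0,0],"jaw":0},{"translation":[10.5,0,0],"angular":[0,0,0],"jaw":0},{"translation":[12,0,0],"angular":[0,0,0],"jaw":0}]'; python3 s.py
```

```text
t: 8.85
ee_pos: [523.1, -23.2, 4.7]
orientation: [3.13, -0.267, 0.0]
ft_force: [0.1, 0.1, 0.0]
width: 11.2
grasp_force: 0.0
t 8.85 tcp [523.1 -23.2   4.7] F [0.1 0.1 0. ] M [ 0.05 -0.02  0.01] w 11.2 toolx ang -0.1702 z [ 0. -0. -1.]
t: 9.85
ee_pos: [534.6, -25.2, 4.7]
orientation: [-3.13, 0.267, 0.0]
ft_force: [-0.5, -0.3, -0.7]
width: 0.8
grasp_force: 0.6
t 9.85 tcp [534.6 -25.2   4.7] F [-0.5 -0.3 -0.7] M [ 0.12  0.19 -0.05] w 0.8 toolx ang -0.1703 z [-0.  0. -1.]
```

```bash
python3 -m creep '[{"translation":[0.7,0,0],"angular":[0,0,0],"jaw":0},{"translation":[1.4,0,0],"angular":[0,0,0],"jaw":0},{"translation":[2.1,0,0],"angular":[0,0,0],"jaw":0},{"translation":[2.8,0,0],"angular":[0,0,0],"jaw":0},{"translation":[3.5,0,0],"angular":[0,0,0],"jaw":0},{"translation":[4.2,0,0],"angular":[0,0,0],"jaw":0},{"translation":[4.9,0,0],"angular":[0,0,0],"jaw":0},{"translation":[5.6,0,0],"angular":[0,0,0],"jaw":0}]'; python3 s.py
```

```text
t: 10.85
ee_pos: [540.0, -26.1, 4.7]
orientation: [-3.13, 0.267, 0.0]
ft_force: [-2.6, 0.2, 0.5]
width: 0.4
grasp_force: 1.1
t 10.85 tcp [540.  -26.1   4.7] F [-2.6  0.2  0.5] M [ 0.09  0.37 -0.  ] w 0.4 toolx ang -0.1702 z [-0.  0. -1.]
```

```bash
python3 -m creep '[{"translation":[0.3,0,0],"angular":[0,0,0],"jaw":0},{"translation":[0.6,0,0],"angular":[0,0,0],"jaw":0},{"translation":[0.9,0,0],"angular":[0,0,0],"jaw":0},{"translation":[1.2,0,0],"angular":[0,0,0],"jaw":0},{"translation":[1.5,0,0],"angular":[0,0,0],"jaw":0},{"translation":[1.8,0,0],"angular":[0,0,0],"jaw":0},{"translation":[2,0,0],"angular":[0,0,0],"jaw":0},{"translation":[2,0,0],"angular":[0,0,0],"jaw":0}]'; python3 s.py
```

```text
t: 11.85
ee_pos: [542.0, -26.4, 4.7]
orientation: [-3.13, 0.267, -0.0]
ft_force: [-2.9, -0.6, 1.7]
width: 0.7
grasp_force: 1.1
t 11.85 tcp [542.  -26.4   4.7] F [-2.9 -0.6  1.7] M [ 0.16  0.4  -0.01] w 0.7 toolx ang -0.1702 z [ 0.  0. -1.]
```

```bash
python3 -m creep '[{"translation":[0.3,0,0],"angular":[0,0,0],"jaw":0},{"translation":[0.6,0,0],"angular":[0,0,0],"jaw":0},{"translation":[0.9,0,0],"angular":[0,0,0],"jaw":0},{"translation":[1.2,0,0],"angular":[0,0,0],"jaw":0},{"translation":[1.5,0,0],"angular":[0,0,0],"jaw":0},{"translation":[1.8,0,0],"angular":[0,0,0],"jaw":0},{"translation":[2,0,0],"angular":[0,0,0],"jaw":0},{"translation":[2,0,0],"angular":[0,0,0],"jaw":0}]'; python3 s.py
```

```text
t: 12.85
ee_pos: [544.0, -26.8, 4.7]
orientation: [3.13, -0.267, 0.0]
ft_force: [-1.9, 1.1, 1.0]
width: 0.4
grasp_force: 1.2
t 12.85 tcp [544.  -26.8   4.7] F [-1.9  1.1  1. ] M [0.17 0.41 0.05] w 0.4 toolx ang -0.1702 z [ 0. -0. -1.]
```

Still free sliding; I'll carry on in small steps.

```bash
python3 -m creep '[{"translation":[0.3,0,0],"angular":[0,0,0],"jaw":0},{"translation":[0.6,0,0],"angular":[0,0,0],"jaw":0},{"translation":[0.9,0,0],"angular":[0,0,0],"jaw":0},{"translation":[1.2,0,0],"angular":[0,0,0],"jaw":0},{"translation":[1.5,0,0],"angular":[0,0,0],"jaw":0},{"translation":[1.8,0,0],"angular":[0,0,0],"jaw":0},{"translation":[2,0,0],"angular":[0,0,0],"jaw":0},{"translation":[2,0,0],"angular":[0,0,0],"jaw":0}]'; python3 s.py
```

```text
t: 13.85
ee_pos: [544.6, -26.9, 4.5]
orientation: [-3.13, 0.267, 0.004]
ft_force: [-5.3, 1.1, 5.7]
width: 0.5
grasp_force: 3.4
t 13.85 tcp [544.6 -26.9   4.5] F [-5.3  1.1  5.7] M [0.21 1.11 0.05] w 0.5 toolx ang -0.1702 z [-0.003  0.    -1.   ]
```

```bash
python3 -m creep '[{"translation":[0.3,0,0],"angular":[0,0,0],"jaw":0},{"translation":[0.6,0,0],"angular":[0,0,0],"jaw":0},{"translation":[0.9,0,0],"angular":[0,0,0],"jaw":0},{"translation":[1.2,0,0],"angular":[0,0,0],"jaw":0},{"translation":[1.5,0,0],"angular":[0,0,0],"jaw":0},{"translation":[1.8,0,0],"angular":[0,0,0],"jaw":0},{"translation":[2,0,0],"angular":[0,0,0],"jaw":0},{"translation":[2,0,0],"angular":[0,0,0],"jaw":0}]'; python3 s.py
```

```text
t: 14.85
ee_pos: [544.6, -27.0, 4.3]
orientation: [-3.13, 0.267, 0.01]
ft_force: [-10.7, 2.6, 9.2]
width: 0.4
grasp_force: 5.7
t 14.85 tcp [544.6 -27.    4.3] F [-10.7   2.6   9.2] M [0.48 1.91 0.04] w 0.4 toolx ang -0.1702 z [-0.006  0.001 -1.   ]
```

The edge is firmly stopped at about 11 N, at TCP x = 544.6, with almost no Mz, which suggests it is flush. I'll back off, lift and check the plate's angle.

```bash
python3 -m creep '[{"translation":[-2,0,0],"angular":[0,0,0],"jaw":0},{"translation":[-5,0,0],"angular":[0,0,0],"jaw":0},{"translation":[-15,0,0],"angular":[0,0,0],"jaw":0},{"translation":[-30,0,-30],"angular":[0,0,0],"jaw":0},{"translation":[-50,55,-80],"angular":[0,0,0],"jaw":0},{"translation":[-65,115,-130],"angular":[0,0,0],"jaw":0},{"translation":[-80,175,-150],"angular":[0,0,0],"jaw":0},{"translation":[-80,230,-150],"angular":[0,0,0],"jaw":0}]'; python3 -m creep '[{"translation":[-10,55,0],"angular":[0,0,0],"jaw":0},{"translation":[-20,80,0],"angular":[0,0,0],"jaw":0},{"translation":[-20,80,0],"angular":[0,0,0],"jaw":0},{"translation":[-20,80,0],"angular":[0,0,0],"jaw":0},{"translation":[-20,80,0],"angular":[0,0,0],"jaw":0},{"translation":[-20,80,0],"angular":[0,0,0],"jaw":0},{"translation":[-20,80,0],"angular":[0,0,0],"jaw":0},{"translation":[-20,80,0],"angular":[0,0,0],"jaw":0}]'; python3 s.py a4
python3 - <<'E'
from h import *
t=cv2.imread('pics/a4.png')[120:260,260:420];s=ctrl.get_image('side')[:,:,::-1][140:250,200:400]
cv2.imwrite('pics/a4c.png',np.vstack([cv2.resize(t,(640,560),interpolation=2)[:280*2],]))
cv2.imwrite('pics/s4c.png',cv2.resize(s,(800,440),interpolation=2))
E
```

```text
t: 15.85
ee_pos: [435.7, -220.7, 153.1]
orientation: [3.129, -0.265, 0.006]
ft_force: [1.9, -0.3, 0.3]
width: 0.0
grasp_force: 0.0
t: 16.85
ee_pos: [402.7, -294.3, 151.1]
orientation: [-3.13, 0.266, 0.0]
ft_force: [0.6, -0.0, 0.7]
width: 0.4
grasp_force: 0.0
t 16.85 tcp [ 402.7 -294.3  151.1] F [ 0.6 -0.   0.7] M [0.06 0.01 0.01] w 0.4 toolx ang -0.1698 z [-0.  0. -1.]
[ 339.9 -100.4] 1.027 [62.0, 108.8]
[372.9 163. ] -1.4368 [62.0, 109.5]
[639.1 -44.2] -0.173 [174.4, 279.9]
[ 771.1 -326.6] -1.1071 [42.3, 47.4]
```

View pics/a4c.png

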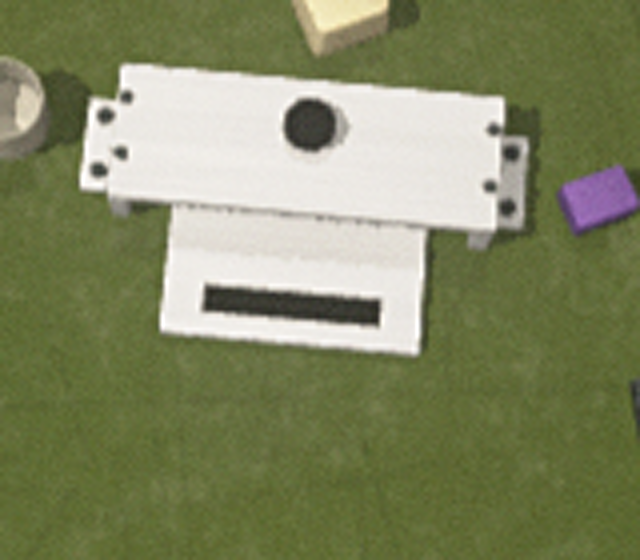

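View pics/s4c.png

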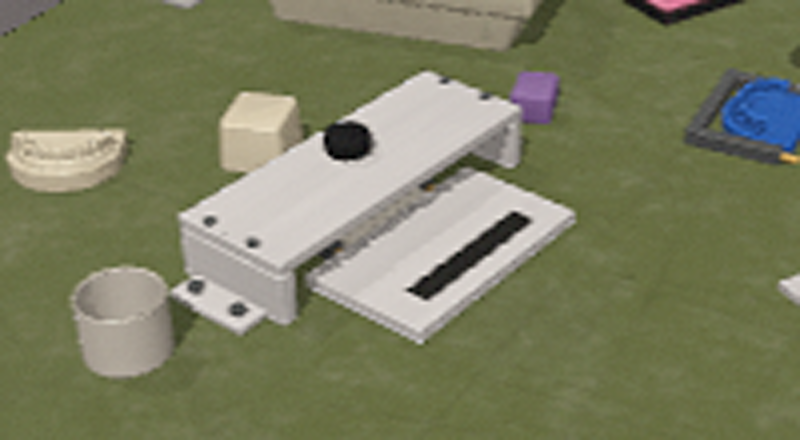

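The plate is under the bridge. In the side crop the brass right pin shows at (430,188) and the left pin around (330,250). I'll measure the plate's yaw from its back edge and take a closer crop of the joint.

Run:
```python
from h import *
def back(f):
    r=rectify(cv2.imread(f),'top',10);m=cv2.morphologyEx(cv2.inRange(cv2.cvtColor(r,cv2.COLOR_BGR2HSV),(0,0,130),(180,45,255)),cv2.MORPH_OPEN,np.ones((7,7)))
    y=np.arange(-75,40,.5);us=((Y1-y)*S).astype(int)
    v=np.array([len(m)-1-m[::-1,u][int((X1-700)*0):].argmax() if 1 else 0 for u in us])
    # restrict rows to x in 430..620
    a,b=int((X1-640)*S),int((X1-430)*S)
    v=np.array([b-1-m[a:b,u][::-1].argmax() for u in us])
    x=X1-v/S;p=np.polyfit(y,x,1)
    for _ in range(3):
        g=abs(x-np.polyval(p,y))<1.5;p=np.polyfit(y[g],x[g],1)
    print(f,p,'yaw',-np.arctan(p[0]),g.mean())
back('pics/a2.png');back('pics/a4.png')
s=ctrl.get_image('side')[:,:,::-1][170:220,265:335]
cv2.imwrite('pics/s5.png',cv2.resize(s,(784,560),interpolation=cv2.INTER_CUBIC))
```

```text
pics/a2.png [1.71512899e-01 4.62933484e+02] yaw -0.16986019340643016 1.0
pics/a4.png [1.68050025e-01 5.58985062e+02] yaw -0.1664943447876759 1.0
```

View pics/s5.png

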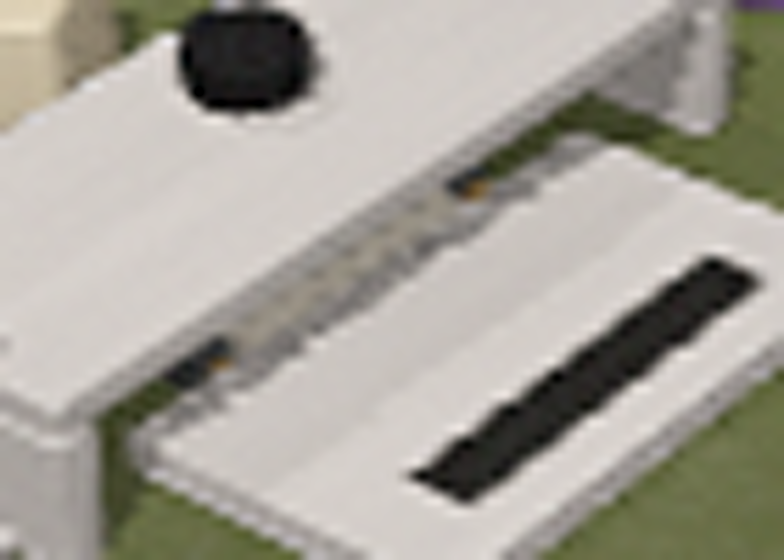

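The back edge has yaw -0.1665, which is barely turned, and brass shows at both pins, at crop (478,188) and (220,362). One corner may only have stopped on friction, so I'll press gently 20 mm to each side of the middle. If the edge is already flush, nothing will move.

```bash
python3 -m creep '[{"translation":[10,-60,0],"angular":[0,0,0],"jaw":0},{"translation":[25,-120,0],"angular":[0,0,0],"jaw":0},{"translation":[40,-180,20],"angular":[0,0,0],"jaw":0},{"translation":[55,-235,40],"angular":[0,0,0],"jaw":0},{"translation":[70,-268,70],"angular":[0,0,0],"jaw":0},{"translation":[76,-268,115],"angular":[0,0,0],"jaw":0},{"translation":[76,-268,140],"angular":[0,0,0],"jaw":0},{"translation":[80,-268,146],"angular":[0,0,0],"jaw":0}]'; python3 s.py;  python3 -m creep '[{"translation":[2,0,0],"angular":[0,0,0],"jaw":0},{"translation":[4,0,0],"angular":[0,0,0],"jaw":0},{"translation":[6,0,0],"angular":[0,0,0],"jaw":0},{"translation":[8,0,0],"angular":[0,0,0],"jaw":0},{"translation":[10,0,0],"angular":[0,0,0],"jaw":0},{"translation":[11,0,0],"angular":[0,0,0],"jaw":0},{"translation":[12,0,0],"angular":[0,0,0],"jaw":0},{"translation":[12,0,0],"angular":[0,0,0],"jaw":0}]'; python3 s.py
```

```text
t: 18.0
ee_pos: [525.5, -43.7, 3.5]
orientation: [-3.13, 0.267, 0.006]
ft_force: [-0.2, -0.5, 0.2]
width: 0.4
grasp_force: 0.0
t 18.0 tcp [525.5 -43.7   3.5] F [-0.2 -0.5  0.2] M [ 0.07 -0.   -0.02] w 0.4 toolx ang -0.17 z [-0.004  0.    -1.   ]
t: 19.0
ee_pos: [538.6, -46.0, 5.0]
orientation: [-3.13, 0.267, 0.0]
ft_force: [-0.1, 0.4, 0.3]
width: 0.7
grasp_force: 0.0
t 19.0 tcp [538.6 -46.    5. ] F [-0.1  0.4  0.3] M [ 0.1   0.05 -0.04] w 0.7 toolx ang -0.1702 z [-0.  0. -1.]
```

```bash
python3 -m creep '[{"translation":[0.6,0,0],"angular":[0,0,0],"jaw":0},{"translation":[1.2,0,0],"angular":[0,0,0],"jaw":0},{"translation":[1.8,0,0],"angular":[0,0,0],"jaw":0},{"translation":[2.4,0,0],"angular":[0,0,0],"jaw":0},{"translation":[3,0,0],"angular":[0,0,0],"jaw":0},{"translation":[3.5,0,0],"angular":[0,0,0],"jaw":0},{"translation":[4,0,0],"angular":[0,0,0],"jaw":0},{"translation":[4,0,0],"angular":[0,0,0],"jaw":0}]'; python3 s.py
```

```text
t: 20.0
ee_pos: [541.3, -46.5, 4.9]
orientation: [-3.13, 0.267, 0.004]
ft_force: [-4.7, 1.8, 3.3]
width: 0.2
grasp_force: 2.5
t 20.0 tcp [541.3 -46.5   4.9] F [-4.7  1.8  3.3] M [0.19 0.84 0.01] w 0.2 toolx ang -0.1702 z [-0.002  0.    -1.   ]
```

```bash
python3 -m creep '[{"translation":[0.4,0,0],"angular":[0,0,0],"jaw":0},{"translation":[0.8,0,0],"angular":[0,0,0],"jaw":0},{"translation":[1.2,0,0],"angular":[0,0,0],"jaw":0},{"translation":[1.6,0,0],"angular":[0,0,0],"jaw":0},{"translation":[2,0,0],"angular":[0,0,0],"jaw":0},{"translation":[2.4,0,0],"angular":[0,0,0],"jaw":0},{"translation":[2.4,0,0],"angular":[0,0,0],"jaw":0},{"translation":[2.4,0,0],"angular":[0,0,0],"jaw":0}]'; python3 s.py
```

```text
t: 21.0
ee_pos: [541.5, -46.7, 4.6]
orientation: [-3.13, 0.267, 0.01]
ft_force: [-9.8, 1.7, 7.4]
width: 0.4
grasp_force: 5.1
t 21.0 tcp [541.5 -46.7   4.6] F [-9.8  1.7  7.4] M [0.25 1.71 0.01] w 0.4 toolx ang -0.1702 z [-0.007  0.001 -1.   ]
```

```bash
python3 -m creep '[{"translation":[-4,0,0],"angular":[0,0,0],"jaw":0},{"translation":[-12,0,0],"angular":[0,0,0],"jaw":0},{"translation":[-12,-15,0],"angular":[0,0,0],"jaw":0},{"translation":[-12,-30,0],"angular":[0,0,0],"jaw":0},{"translation":[-12,-40,0],"angular":[0,0,0],"jaw":0},{"translation":[-9,-40,0],"angular":[0,0,0],"jaw":0},{"translation":[-7,-40,0],"angular":[0,0,0],"jaw":0},{"translation":[-6,-40,0],"angular":[0,0,0],"jaw":0}]'; python3 s.py;  python3 -m creep '[{"translation":[0.6,0,0],"angular":[0,0,0],"jaw":0},{"translation":[1.2,0,0],"angular":[0,0,0],"jaw":0},{"translation":[1.8,0,0],"angular":[0,0,0],"jaw":0},{"translation":[2.4,0,0],"angular":[0,0,0],"jaw":0},{"translation":[3,0,0],"angular":[0,0,0],"jaw":0},{"translation":[3.5,0,0],"angular":[0,0,0],"jaw":0},{"translation":[4,0,0],"angular":[0,0,0],"jaw":0},{"translation":[4,0,0],"angular":[0,0,0],"jaw":0}]'; python3 s.py
```

```text
t: 22.0
ee_pos: [545.9, -7.0, 5.0]
orientation: [3.13, -0.268, 0.0]
ft_force: [0.2, -0.8, 0.7]
width: 0.4
grasp_force: 0.0
t 22.0 tcp [545.9  -7.    5. ] F [ 0.2 -0.8  0.7] M [ 0.06  0.01 -0.01] w 0.4 toolx ang -0.1706 z [ 0. -0. -1.]
t: 23.0
ee_pos: [548.0, -7.1, 4.8]
orientation: [3.13, -0.267, -0.005]
ft_force: [-6.0, 1.7, 5.0]
width: 0.2
grasp_force: 3.0
t 23.0 tcp [548.   -7.1   4.8] F [-6.   1.7  5. ] M [0.29 1.04 0.02] w 0.2 toolx ang -0.1702 z [-0.003  0.    -1.   ]
```

```bash
python3 -m creep '[{"translation":[0.4,0,0],"angular":[0,0,0],"jaw":0},{"translation":[0.8,0,0],"angular":[0,0,0],"jaw":0},{"translation":[1.2,0,0],"angular":[0,0,0],"jaw":0},{"translation":[1.6,0,0],"angular":[0,0,0],"jaw":0},{"translation":[2,0,0],"angular":[0,0,0],"jaw":0},{"translation":[2,0,0],"angular":[0,0,0],"jaw":0},{"translation":[2,0,0],"angular":[0,0,0],"jaw":0},{"translation":[2,0,0],"angular":[0,0,0],"jaw":0}]'; python3 s.py
```

```text
t: 24.0
ee_pos: [548.0, -7.2, 4.6]
orientation: [3.13, -0.267, -0.011]
ft_force: [-10.3, 3.2, 7.6]
width: 0.4
grasp_force: 5.3
t 24.0 tcp [548.   -7.2   4.6] F [-10.3   3.2   7.6] M [0.53 1.79 0.  ] w 0.4 toolx ang -0.1702 z [-0.007  0.001 -1.   ]
```

Both sides stop firmly at about 11 N on one straight line (yaw about -0.165). The edge is therefore flush, about 8 mm before the nominal heel, which is within the stated range. I'll let go, retreat and do one last check.

```bash
python3 -m creep '[{"translation":[-3,0,0],"angular":[0,0,0],"jaw":0},{"translation":[-8,0,0],"angular":[0,0,0],"jaw":0},{"translation":[-20,0,0],"angular":[0,0,0],"jaw":0},{"translation":[-35,0,-30],"angular":[0,0,0],"jaw":0},{"translation":[-50,50,-80],"angular":[0,0,0],"jaw":0},{"translation":[-65,110,-130],"angular":[0,0,0],"jaw":0},{"translation":[-80,170,-150],"angular":[0,0,0],"jaw":0},{"translation":[-80,230,-150],"angular":[0,0,0],"jaw":0}]'; python3 -m creep '[{"translation":[-10,55,0],"angular":[0,0,0],"jaw":0},{"translation":[-20,110,0],"angular":[0,0,0],"jaw":0},{"translation":[-20,110,0],"angular":[0,0,0],"jaw":0},{"translation":[-20,110,0],"angular":[0,0,0],"jaw":0},{"translation":[-20,110,0],"angular":[0,0,0],"jaw":0},{"translation":[-20,110,0],"angular":[0,0,0],"jaw":0},{"translation":[-20,110,0],"angular":[0,0,0],"jaw":0},{"translation":[-20,110,0],"angular":[0,0,0],"jaw":0}]'; python3 s.py a6
python3 - <<'E'
from h import *
s=ctrl.get_image('side')[:,:,::-1][170:220,265:335]
cv2.imwrite('pics/s6.png',cv2.resize(s,(784,560),interpolation=cv2.INTER_CUBIC))
print(np.abs(cv2.imread('pics/s6.png').astype(int)-cv2.imread('pics/s5.png')).mean())
E
```

```text
t: 25.0
ee_pos: [439.0, -199.8, 153.9]
orientation: [3.129, -0.265, 0.005]
ft_force: [0.9, -0.9, -0.2]
width: 0.4
grasp_force: 0.0
t: 26.0
ee_pos: [401.3, -303.1, 152.0]
orientation: [3.13, -0.266, 0.0]
ft_force: [-0.2, -1.1, -0.3]
width: 0.4
grasp_force: 0.0
t 26.0 tcp [ 401.3 -303.1  152. ] F [-0.2 -1.1 -0.3] M [ 0.05  0.02 -0.03] w 0.4 toolx ang -0.1694 z [ 0. -0. -1.]
[ 339.9 -100.3] 1.0278 [62.0, 109.1]
[372.8 162.9] -1.4368 [62.0, 109.5]
[639.1 -44.2] -0.1719 [174.4, 279.8]
[ 771.3 -326.4] -1.1442 [42.1, 47.0]
1.5184144193391642
```

View pics/s6.png

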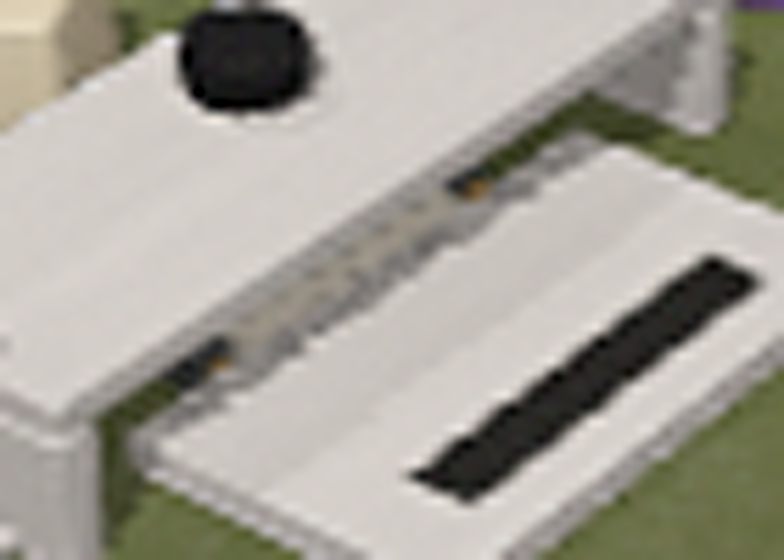

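The picture has not changed: the edge lies along the cast, with equal stubs of pin showing at (478,188) and (220,362). The plate is seated and the arm is clear, so I'm handing in.

```bash
python3 -c "
from workcell import ctrl
print(ctrl.close_job())"
```

```text
the job is handed in; nothing more can be done
None
```

I pushed the plate under the bridge and pressed it home at about 11 N, released it and handed the job in at about 26 s. By touch the edge is flush with the heel on both sides, but I could not read the feeler pins directly and got no verdict back.

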